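# Put the setting bush away in its push-latched gauge case

## Robot

A 6-joint arm with a two-finger parallel gripper is mounted at the origin on a cart in front of the work surface, level with it; the furniture and walls round the work are solid. World frame = base frame: x ahead of the robot, y to its left, z up, the work surface at z = 0. Lengths are in m, angles in rad, forces in N, time in s.
With the tool pointing down it reaches from about 0.35 to 0.975 m from the base axis. Payload 17.4 kg.
Tool frame: the origin (TCP) lies midway between the tips of the shut fingers; the grasp point (between the pads) lies 19 mm behind it; z points along the fingers, y is the direction in which the jaws open and shut (so a half turn about z gives the same grasp; the last joint's range is limited). The gripper opens to 85 mm and grips with 20 to 120 N. Pads are 22 mm wide; open, the fingers measure 114 mm over their backs; the gripper's body (76 mm by 85 mm) begins 54 mm behind the grasp point. The pads swing forward as they close: fully open they stand 13 mm farther back than shut.
Start: joints at [1.294, 0.116, 1.442, -0, 1.584, -0.038], TCP at [0.16, 0.656, 0.231] pointing down, gripper open.
Joint ranges: [-2.83, 2.83], [-0.83, 2.19], [0.07, 2.5], [-1.14, 4.28], [0.01, 3], [-2.97, 2.97]. Speed limits (rad/s): [1.89, 1.89, 2.22, 3.14, 3.14, 3.14].

## Interface

Orientations are given as a 3x3 rotation matrix whose columns are the frame's x, y, z axes.
In Python, from plant import bot, read_camera, get_calibration gives the robot as it stands. The module is installed in compiled form; this text tells all that it offers.
- The arm moves only by the tool play_rows, never from a script. Its argument "commands" is a list of rows, each a list of 7 numbers: the shift along the world's x, y, z in mm, then the turn, a rotation vector about the world's x, y, z in degrees, then the closure, from 0 (fully open) to 1 (shut). A call has 1 to 8 rows; each row shifts and turns the commanded pose from where the row before left it; what a row does not reach is not made up. A row lasts 1/10 s, in which the tool goes at most 50 mm and 8.59 degrees, less where a joint would pass 70% of its speed; a pose out of reach is approached as far as the arm can. A call with a gripper value outside its range is refused whole. The fingers move at their own pace and stop on an object; "newtons" is the grip in N (left out, the last holds). Time passes only in rows, so rows that do not move let the fingers close. It gives the time, the measured TCP pose, the force and the opening at its end, in the units of the state.
- bot.state(): the state, without advancing time (a new reading comes with each control period).
- read_camera(name): name is "scene" or "side" or "wrist"; returns the picture (400x640x3 uint8, red, green, blue); there is no depth.
- get_calibration(name): a dict with "fovy" (degrees; the focal length in pixels is half the picture's height over the tangent of half this angle, whatever the lens; pixels are square), "cx", "cy" (the principal point, pixels), "T" (4x4, takes a point from camera to world coordinates). Camera axes: x right, y up, looking along -z (the intrinsics and any distortion apply to the point x, -y, -z); pixel columns grow to the right and rows downward; lengths in m; the calibration is good to about 2 mm. A picture is of the moment at which its call begins: read the wrist's pose just before it. get_calibration takes no time and is no camera call; for the wrist camera it gives the pose at the moment of the call.
- bot.hand_in(): hands the job in, once; it reports no verdict.
The state is a dict: "time_s": time; "joints": joint angles; "qvel": joint speeds; "joint_torque": joint torques, N m; "tool_pos": TCP position; "eef_rot": TCP orientation; "wrist_force": force on the tool from outside, world axes, zero at the start; "wrist_torque": the same for the moment, N m; "finger_gap": finger opening in m.
Only numpy, scipy, OpenCV 4.12 (cv2) and the standard library are available. Lean on these libraries where they do the work, as an engineer would, in place of code of your own. Each camera call takes 0.05 s, during which the arm holds its last target. There are 200 camera calls.

## Task

Put the small steel flanged bush that was left on the bench back into the empty pocket of the grey gauge case. The lid is held by a push-push catch: press its thumb plate down to the stop and let go, and it comes free and rises by itself; set the bush down gently in the pocket, then swing the lid shut and press it home until the catch holds it again. Use a light hand on the lid (pressing to the stop takes about 8 N; 22 N is too much), and do not disturb the larger bush in the case or the parts on the bench.

Things in the scene. Friction and masses are not known exactly. Their poses are not given: they have to be found in the camera images.
- gauge_case: Closed grey sheet-steel instrument case, fixed to the bench; tray 160 (x) x 210 (y) mm, 45 mm high, 80 mm high with its lid. Origin: centre of its underside. x points to the hinge side (away from the robot), y along the hinge, z up. Inside is a wooden block whose top lies 43 mm above the bench, just under the tray's rim (45 mm), with two round pockets 14 mm deep.
- gauge_lid (a joint): Hinge angle of the lid, rad: about 0 latched shut, 1.55 fully open (upright, against its stop). The lid is a tray 170 mm from hinge to front edge, 222 mm wide, 0.3 kg; shut, its flat top lies 35 mm above the hinge line. A damped spring raises it fully in about 2 s when the catch does not hold it. Holding it nearly shut takes 2 to 3 N at the front edge (4 to 5 N on the last 6 mm).
- thumb_plate (a point): Top centre of the ribbed brass thumb plate, 22 x 50 mm, on the lid's front edge, 154 mm from the hinge line, 37 mm above it when shut; moves with the lid. The catch below changes state only if pressed to its stop (5 to 9 N all the way, then the force climbs suddenly) and let go; one press frees, the next holds. The stop lies 11 to 19 mm under the shut height: it differs from case to case and is hidden.
- lid_hinge (a point): Middle of the lid's hinge line, 45 mm above the bench at the back of the case; the hinge axis is y of the case, and the point's axes turn with the lid.
- bush_small: The steel bush to put away, loose on the bench: flange 38 mm in diameter and 8 mm thick at the bottom, body 30 mm in diameter above it, 34 mm high in all, 0.1 to 0.16 kg. Origin: centre of its underside, z along its axis.
- nest (a point): Centre of the floor of the empty pocket, 41 mm in diameter and 14 mm deep with a 2 mm chamfer, on the right-hand (-y) side of the case: 10 mm to the front of the case's middle, 47 mm to the right, floor 29 mm above the bench. The seated bush has its origin here, and its body stands 20 mm out of the block.
- bush_big: The larger bronze bush, flange 45 mm, body 36 mm, 30 mm high, loose in its own pocket in the left-hand (+y) half of the case; stays there. Origin: centre of its underside.
- nest_other (a point): Centre of the floor of the larger bush's pocket, 48 mm in diameter, 94 mm from the other.
- spur_gear: Bystander: steel spur gear, 55 mm in diameter, 19 mm high, lying flat on the bench near the small bush. Origin: centre of its underside.
- collar: Bystander: dark flanged collar, 62 mm in diameter, 22 mm high, on the bench near the small bush. Origin: centre of its underside.
- chuck: Bystander: drill chuck, 47 mm in diameter, 68 mm high, standing on the bench to the right, behind the vice.

How it is judged:
By the outcome, as a careful person would: the job done as asked, in the order asked, and still so for the second after the job is handed in, with the robot touching nothing.
It also fails if it takes over 72 s, if anything falls off the work surface, if the arm or the gripper's body presses on something with over 40 N, if the wrist force passes 120 N, or if a joint passes its speed limit or range.

## Working session

There is one attempt and no reset: what is moved stays moved. The work goes in short steps, Python scripts to look and compute and a tool call to move; the robot and the scene stay as the last step left them, time stands still between calls to the robot, and variables do not carry over. Pictures are saved under pics/ and viewed, about 8 in all and at most 12, crops included, and the job is handed in when it is done.

Besides the shell and the picture viewer there is one more tool, called after ">>>" by a JSON object that holds its "op" and its "data", one argument or row to a line. play_rows: Moves the arm, as the interface text tells. Its arguments: {"type":"object","properties":{"commands":{"type":"array","items":{"type":"array","items":{"type":"number"}}},"newtons":{"type":"number"}},"required":["commands"]}

```bash
mkdir -p pics && cat > h.py <<'E'
import numpy as np, cv2
from plant import bot, read_camera, get_calibration
def snap(n,f):
    c=get_calibration(n); im=read_camera(n); cv2.imwrite(f'pics/{f}.png',im[:,:,::-1]); np.save(f'pics/{f}.npy',c,allow_pickle=True); return im,c
def load(f): return cv2.imread(f'pics/{f}.png')[:,:,::-1], np.load(f'pics/{f}.npy',allow_pickle=True).item()
def ray(c,u,v):
    f=200/np.tan(np.radians(c['fovy'])/2); K=np.array([[f,0,c['cx']],[0,f,c['cy']],[0,0,1]])
    d=c.get('dist',c.get('distortion')); 
    T=np.array(c['T']); p=np.array([(u-c['cx'])/f,-(v-c['cy'])/f,-1.]) if d is None else None
    if d is not None:
        q=cv2.undistortPoints(np.array([[[u,v]]],float),K,np.array(d,float)).ravel(); p=np.array([q[0],-q[1],-1.])
    return T[:3,3],T[:3,:3]@p
def onz(c,u,v,z):
    o,d=ray(c,u,v); return o+d*(z-o[2])/d[2]
def two(c1,p1,c2,p2):
    o1,d1=ray(c1,*p1);o2,d2=ray(c2,*p2)
    s=np.linalg.lstsq(np.c_[d1,-d2],o2-o1,rcond=None)[0]; a=o1+s[0]*d1;b=o2+s[1]*d2
    return (a+b)/2,np.linalg.norm(a-b)
E
python3 - <<'E'
from h import *
for n in('scene','side','wrist'):
    im,c=snap(n,n+'0'); print(n,{k:(np.round(v,3).tolist() if not isinstance(v,str) else v) for k,v in c.items()})
s=bot.state(); print(s['time_s'],s['tool_pos'],s['eef_rot'],s['wrist_force'])
E
```

```text
scene {'fovy': 51.144, 'cx': 315.754, 'cy': 202.147, 'T': [[0.881, 0.192, -0.433, 0.022], [-0.473, 0.397, -0.787, -1.019], [0.021, 0.898, 0.44, 0.633], [0.0, 0.0, 0.0, 1.0]]}
side {'fovy': 44.373, 'cx': 314.303, 'cy': 199.821, 'T': [[0.908, 0.256, -0.331, 0.027], [-0.418, 0.537, -0.732, -1.218], [-0.01, 0.804, 0.595, 1.005], [0.0, 0.0, 0.0, 1.0]]}
wrist {'fovy': 67.419, 'cx': 322.537, 'cy': 197.899, 'T': [[0.237, -0.936, -0.259, 0.096], [0.971, 0.229, 0.063, 0.672], [-0.0, -0.267, 0.964, 0.373], [0.0, 0.0, 0.0, 1.0]]}
0.15 [0.15962737 0.6557082  0.23075709] [[-9.71630303e-01  2.36504761e-01 -2.29141461e-04]
 [ 2.36504871e-01  9.71629958e-01 -8.18711917e-04]
 [ 2.90114416e-05 -8.49678379e-04 -9.99999639e-01]] [-0.61789599  0.54425313 -0.35128019]
```

View pics/scene0.png

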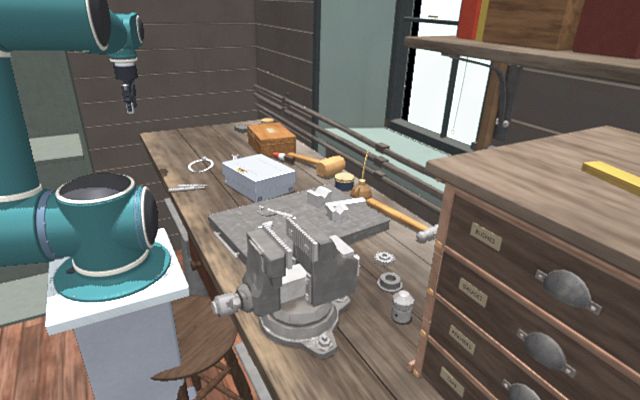

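View pics/side0.png

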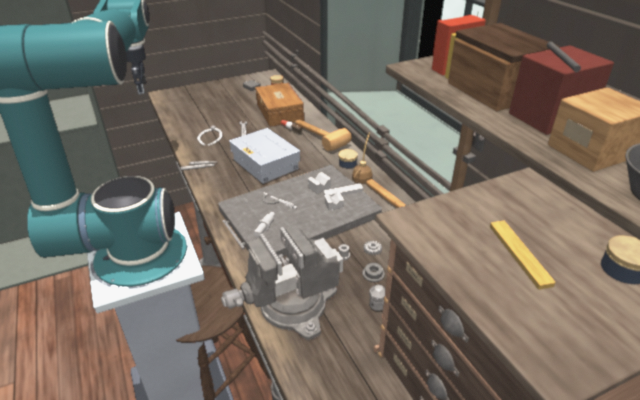

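View pics/wrist0.png

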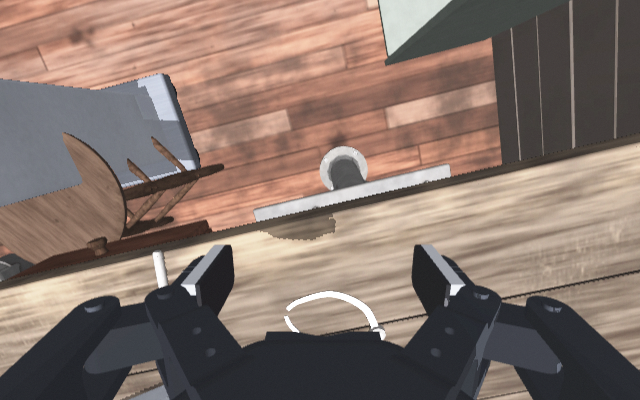

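Scene: grey case near (258,177), vice at (295,270), gear (384,257), collar (390,282), chuck (402,305); the small bush is hidden by the vice. Side: case (264,153), small bush (344,250), gear (373,246), collar (373,271), chuck (377,295).

```bash
python3 - <<'E'
from h import *
a,ca=load('scene0');b,cb=load('side0')
cr=[cv2.resize(x,(400,290),interpolation=cv2.INTER_CUBIC) for x in (a[145:203,218:298],b[122:180,225:305],b[230:288,320:400],a[240:298,340:420])]
cv2.imwrite('pics/crop1.png',np.vstack([np.hstack(cr[:2]),np.hstack(cr[2:])])[:,:,::-1])
print('bush',onz(cb,344,253,0.0),'gear',onz(cb,373,247,.01),'collar',onz(cb,373,272,.01),'chuck',onz(cb,377,300,0.03),'case',onz(cb,264,150,.08),onz(ca,258,172,.08))
for n,p in(('vice jaw top right',(340,250)),('vice l',(247,243))): print(n,onz(cb,*p,.15))
E
```

```text
bush [ 0.55353277 -0.26283417  0.        ] gear [ 0.63944612 -0.28615791  0.01      ] collar [ 0.58614701 -0.37772611  0.01      ] chuck [ 0.53253753 -0.48808025  0.03      ] case [0.50233681 0.28024454 0.08      ] [0.49780778 0.26835602 0.08      ]
vice jaw top right [ 0.47085274 -0.39091125  0.15      ]
vice l [ 0.26276624 -0.26242649  0.15      ]
```

View pics/crop1.png

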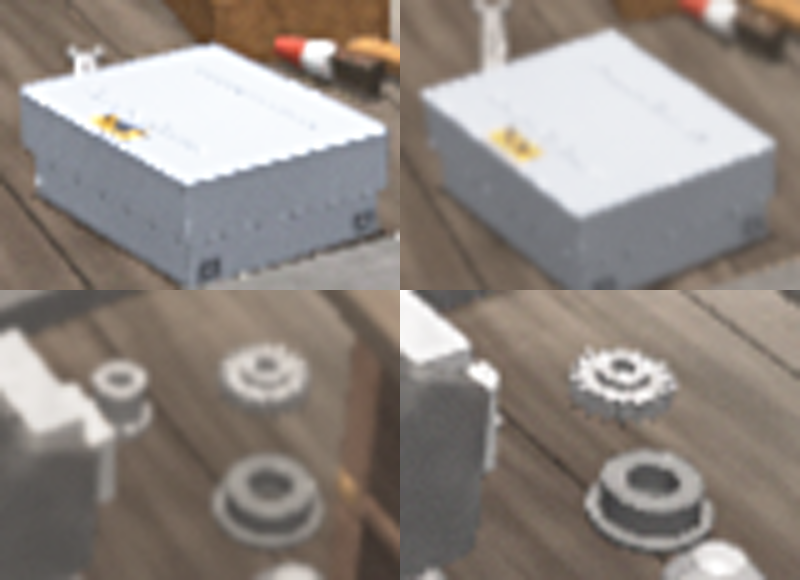

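The crop shows the lid corners, the brass plate on the lid's front edge (scene ≈(242,170), side ≈(248,151)) and the bush's top ≈(344,248) in the side view.

```bash
python3 - <<'E'
from h import *
a,ca=load('scene0');b,cb=load('side0')
A=[(222.4,163),(260.4,154),(295.2,170.6),(255.6,181.8)]
B=[(229.4,141),(267.4,128),(299.8,151.4),(261.4,165.4)]
for n,c,P in(('scene',ca,A),('side',cb,B)):
    X=np.array([onz(c,*p,.08) for p in P]); print(n,X.round(3).tolist(),X.mean(0).round(4))
    for k in range(4):
        d=X[(k+1)%4]-X[k]; print(np.linalg.norm(d).round(3),np.degrees(np.arctan2(d[1],d[0])).round(1))
print('plate',onz(ca,241.6,170.4,.082),onz(cb,248.2,150.8,.082))
print('bush',onz(cb,344,247.6,.034), 'gear',onz(cb,320+265/5-.5,230+80/5,.019),'collar',onz(cb,320+268/5,230+190/5,.022),onz(ca,340+250/5,240+190/5,.022))
print('vice jaw right corner',onz(cb,342,259,.15),onz(cb,342,259,.1))
E
```

```text
scene [[0.412, 0.406, 0.08], [0.574, 0.439, 0.08], [0.621, 0.225, 0.08], [0.459, 0.191, 0.08]] [0.5166 0.3151 0.08  ]
0.165 11.5
0.219 -77.6
0.165 -168.3
0.22 102.3
side [[0.407, 0.4, 0.08], [0.573, 0.435, 0.08], [0.617, 0.214, 0.08], [0.458, 0.185, 0.08]] [0.5136 0.3083 0.08  ]
0.17 11.7
0.225 -78.6
0.162 -169.6
0.221 103.4
plate [0.44980247 0.30213541 0.082     ] [0.44702072 0.29674828 0.082     ]
bush [ 0.54645768 -0.27449729  0.034     ] gear [ 0.63480161 -0.29008478  0.019     ] collar [ 0.58895124 -0.3748103   0.022     ] [ 0.58767481 -0.37616135  0.022     ]
vice jaw right corner [ 0.46014492 -0.42284845  0.15      ] [ 0.48548472 -0.37636648  0.1       ]
```

>>> {"op": "play_rows", "data": {
  "commands": [
    [24,-30,-2,0,0,2.2,0],
    [24,-30,-2,0,0,2.2,0],
    [24,-30,-2,0,0,2.2,0],
    [24,-30,-2,0,0,2.2,0],
    [24,-30,-2,0,0,2.2,0],
    [24,-30,-2,0,0,2.2,0],
    [24,-30,-2,0,0,2.2,0],
    [24,-30,-2,0,0,2.2,0]
  ]
}}

```text
time_s: 0.95
tool_pos: [0.3523, 0.4145, 0.2151]
eef_rot: [[-0.998, -0.07, -0.0], [-0.07, 0.998, -0.0], [0.0, -0.0, -1.0]]
wrist_force: [1.1, 1.1, -0.1]
finger_gap: 0.0852
```

>>> {"op": "play_rows", "data": {
  "commands": [
    [24,-30,-2,0,0,2.2,0],
    [24,-30,-2,0,0,2.2,0],
    [24,-30,-2,0,0,2.2,0],
    [24,-30,-2,0,0,1.3,0],
    [0,0,0,0,0,0,0],
    [0,0,0,0,0,0,0]
  ]
}}

```text
time_s: 1.55
tool_pos: [0.4479, 0.2953, 0.2071]
eef_rot: [[-0.979, -0.203, -0.0], [-0.203, 0.979, -0.0], [0.0, 0.0, -1.0]]
wrist_force: [-0.3, 0.7, -0.3]
finger_gap: 0.0855
```

```bash
python3 - <<'E'
from h import *
im,c=snap('wrist','wrist1'); s=bot.state(); print(s['time_s'],s['tool_pos'],s['eef_rot'][:,:2].round(3).tolist(),s['wrist_force'])
E
```

```text
1.6 [0.44753075 0.29593379 0.20721683] [[-0.979, -0.204], [-0.204, 0.979], [0.0, 0.0]] [-0.42028874  0.13335802 -0.44751997]
```

View pics/wrist1.png

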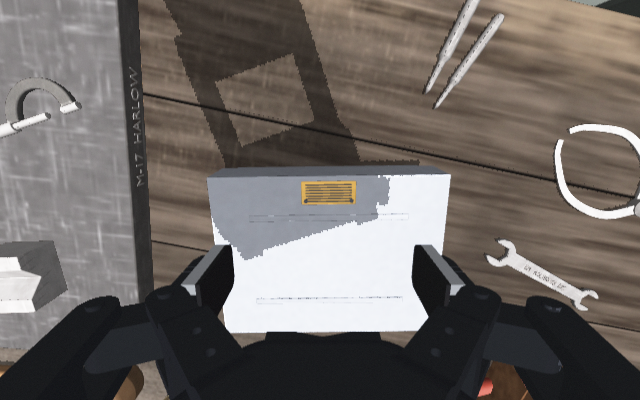

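The plate is sharp at pixels (328,193); the lid's top front corners are at about (208,178) and (450,174).

```bash
python3 - <<'E'
from h import *
im,c=load('wrist1')
hsv=cv2.cvtColor(im,cv2.COLOR_RGB2HSV)
m=cv2.inRange(hsv,(12,120,90),(35,255,255)); m[:, :280]=0; m[:,380:]=0; m[230:]=0;m[:165]=0
m=cv2.morphologyEx(m,cv2.MORPH_CLOSE,np.ones((7,7)))
r=cv2.minAreaRect(np.argwhere(m)[:,::-1].astype(np.float32)); print(r)
p=onz(c,*r[0],.082); print('plate',p)
L=[onz(c,*q,.08) for q in((208,178),(450,174),(224,331),(436,331))]; print(np.round(L,4).tolist()); 
for i,j in((0,1),(2,3)):
  d=L[j]-L[i]; print('yang',np.degrees(np.arctan2(d[1],d[0])))
th=np.radians(11.8); x=np.array([np.cos(th),np.sin(th)]);y=np.array([-x[1],x[0]])
h=p[:2]+.154*x; o=h-.08*x; print('hinge',h,'case o',o,'nest',o-.01*x-.047*y, 'lidc', L)
s=bot.state(); print('d', (p[:2]-s['tool_pos'][:2])*1000)
E
```

```text
((328.0, 192.0), (22.0, 54.0), 90.0)
plate [0.44953493 0.30067153 0.082     ]
[[0.4593, 0.1904, 0.08], [0.4109, 0.4064, 0.08], [0.6216, 0.2241, 0.08], [0.5761, 0.445, 0.08]]
yang 102.62437816031475
yang 101.63593732786097
hinge [0.60028051 0.33216392] case o [0.52197112 0.31580424] nest [0.52179376 0.26775251] lidc [array([0.45929238, 0.1904362 , 0.08      ]), array([0.41092199, 0.40640123, 0.08      ]), array([0.62162281, 0.22407797, 0.08      ]), array([0.57613738, 0.44496224, 0.08      ])]
d [2.00417843 4.73773728]
```

>>> {"op": "play_rows", "data": {
  "commands": [
    [2,5,0,0,0,0,1],
    [0,0,-20,0,0,0,1],
    [0,0,-25,0,0,0,1],
    [0,0,-25,0,0,0,1],
    [0,0,-20,0,0,0,1],
    [0,0,-15,0,0,0,1],
    [0,0,-5,0,0,0,1],
    [0,0,0,0,0,0,1]
  ]
}}

```text
time_s: 2.4
tool_pos: [0.4494, 0.3013, 0.0971]
eef_rot: [[-0.979, -0.205, -0.0], [-0.205, 0.979, -0.0], [0.001, -0.0, -1.0]]
wrist_force: [-0.5, 0.1, 0.1]
finger_gap: -0.0001
```

>>> {"op": "play_rows", "data": {
  "commands": [
    [0,0,-3,0,0,0,1],
    [0,0,-3,0,0,0,1],
    [0,0,-3,0,0,0,1],
    [0,0,-3,0,0,0,1],
    [0,0,-3,0,0,0,1],
    [0,0,-2,0,0,0,1],
    [0,0,-1,0,0,0,1]
  ]
}}

```text
time_s: 3.1
tool_pos: [0.4496, 0.3009, 0.0794]
eef_rot: [[-0.979, -0.205, -0.0], [-0.205, 0.979, 0.0], [0.0, 0.0, -1.0]]
wrist_force: [-3.6, -1.5, 5.8]
finger_gap: -0.0003
```

>>> {"op": "play_rows", "data": {
  "commands": [
    [0,0,-2,0,0,0,1],
    [0,0,-2,0,0,0,1],
    [0,0,-1,0,0,0,1],
    [0,0,-1,0,0,0,1]
  ]
}}

```text
time_s: 3.5
tool_pos: [0.4496, 0.3009, 0.0736]
eef_rot: [[-0.979, -0.205, -0.0], [-0.205, 0.979, 0.0], [0.0, 0.0, -1.0]]
wrist_force: [-4.4, -0.5, 5.9]
finger_gap: 0.0003
```

>>> {"op": "play_rows", "data": {
  "commands": [
    [0,0,-1,0,0,0,1],
    [0,0,-1,0,0,0,1]
  ]
}}

```text
time_s: 3.7
tool_pos: [0.4496, 0.3009, 0.0717]
eef_rot: [[-0.979, -0.205, -0.0], [-0.205, 0.979, 0.0], [0.0, 0.0, -1.0]]
wrist_force: [-5.5, -2.0, 6.4]
finger_gap: -0.0
```

>>> {"op": "play_rows", "data": {
  "commands": [
    [0,0,-0.7,0,0,0,1],
    [0,0,-0.7,0,0,0,1]
  ]
}}

```text
time_s: 3.9
tool_pos: [0.4496, 0.301, 0.0709]
eef_rot: [[-0.979, -0.205, -0.0], [-0.205, 0.979, 0.0], [0.0, 0.0, -1.0]]
wrist_force: [-11.8, -4.8, 19.8]
finger_gap: -0.0001
```

>>> {"op": "play_rows", "data": {
  "commands": [
    [0,0,15,0,0,0,1],
    [-15,-3,40,0,0,0,1],
    [-30,-6,40,0,0,0,1],
    [-30,-6,40,0,0,0,1],
    [-10,-10,40,0,0,0,0.3],
    [0,-45,10,0,0,0,0.3],
    [0,-45,0,0,0,0,0.3],
    [0,-45,0,0,0,0,0.3]
  ]
}}

```text
time_s: 4.7
tool_pos: [0.3646, 0.1397, 0.2553]
eef_rot: [[-0.978, -0.206, 0.002], [-0.206, 0.978, 0.0], [-0.002, 0.0, -1.0]]
wrist_force: [1.1, -0.4, 1.1]
finger_gap: 0.0581
```

```bash
python3 - <<'E'
from h import *
im,c=snap('scene','scene2'); s=bot.state(); print(s['time_s'],s['tool_pos'],s['joints'].round(2))
cv2.imwrite('pics/scene2c.png',cv2.resize(im[90:260,170:420],(750,510))[:,:,::-1])
E
```

```text
4.75 [0.3648425  0.13472831 0.2553407 ] [ 0.29 -0.54  1.96 -0.    1.72 -1.49]
```

View pics/scene2c.png

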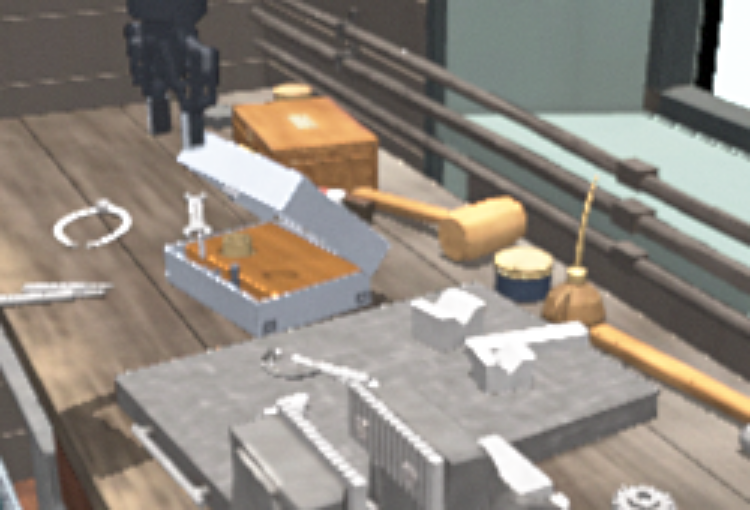

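The lid is rising by itself; the block, the big bush and both pockets show. On to the bush.

>>> {"op": "play_rows", "data": {
  "commands": [
    [15,-34,5,0,0,-2,0.3],
    [15,-34,5,0,0,-2,0.3],
    [15,-34,5,0,0,-2,0.3],
    [15,-34,5,0,0,-2,0.3],
    [15,-34,5,0,0,-2,0.3],
    [15,-34,5,0,0,-2,0.3],
    [15,-34,5,0,0,-2,0.3],
    [15,-34,0,0,0,-2,0.3]
  ]
}}

```text
time_s: 5.55
tool_pos: [0.4856, -0.1328, 0.2905]
eef_rot: [[-0.997, 0.075, 0.001], [0.075, 0.997, -0.001], [-0.002, -0.0, -1.0]]
wrist_force: [0.1, 0.3, 0.5]
finger_gap: 0.0595
```

>>> {"op": "play_rows", "data": {
  "commands": [
    [15,-34,0,0,0,-2,0.3],
    [15,-34,0,0,0,-2,0.3],
    [15,-34,0,0,0,-2,0.3],
    [15,-34,-20,0,0,-2,0.3],
    [0,0,0,0,0,0,0.3],
    [0,0,0,0,0,0,0.3]
  ]
}}

```text
time_s: 6.15
tool_pos: [0.545, -0.2675, 0.2687]
eef_rot: [[-0.977, 0.212, -0.001], [0.212, 0.977, 0.001], [0.001, 0.0, -1.0]]
wrist_force: [0.9, 0.0, 0.7]
finger_gap: 0.0599
```

```bash
python3 - <<'E'
from h import *
im,c=snap('wrist','wrist2'); s=bot.state(); print(s['time_s'],s['tool_pos'],s['eef_rot'][:,:2].round(3).tolist(),s['joints'].round(2))
E
```

```text
6.2 [ 0.54501438 -0.26692049  0.26961644] [[-0.977, 0.211], [0.211, 0.977], [0.0, 0.0]] [-0.5  -0.04  1.54  0.    1.64 -1.86]
```

View pics/wrist2.png

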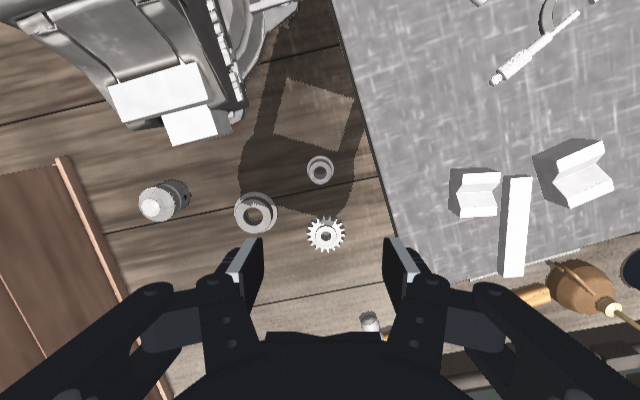

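Bush top ring at (320,169), gear (326,235), collar (255,213), chuck (163,202), vice top left, slab edge to the right; jaws along the image's horizontal are clear.

```bash
python3 - <<'E'
from h import *
im,c=load('wrist2')
g=cv2.cvtColor(im,cv2.COLOR_RGB2GRAY)[140:200,290:350]
m=(cv2.GaussianBlur(g,(3,3),0)>105).astype(np.uint8)
n,l,st,ce=cv2.connectedComponentsWithStats(m); print(st[1:],ce[1:]+[290,140])
for cnt in cv2.findContours(m,cv2.RETR_CCOMP,cv2.CHAIN_APPROX_NONE)[0]:
    if len(cnt)>10: (x,y),r=cv2.minEnclosingCircle(cnt); print(x+290,y+140,r)
s=bot.state(); p=onz(c,320,169,.034); print(p,(p-s['tool_pos'])*1000)
print('mm/px', np.linalg.norm(onz(c,321,169,.034)-p)*1000)
print('others', [onz(c,*q).round(3).tolist() for q in((326,235,.019),(255,213,.022),(163,202,.05))])
E
```

```text
[[ 23   0  11   4  32]
 [ 42   7   1   1   1]
 [ 46   6   2   2   3]
 [ 17  16  27  29 448]] [[317.96875    141.03125   ]
 [332.         147.        ]
 [336.66666667 146.66666667]
 [319.90848214 168.93303571]]
320.0 169.7142848968506 14.285813331604004
319.5 172.0 7.159010887145996
321.0 162.5 8.139510154724121
318.0 140.5 5.02503776550293
[ 0.54458578 -0.26981486  0.034     ] [  -0.42859341   -2.89436959 -235.61644184]
mm/px 1.2714064343850564
others [[0.64, -0.282, 0.019], [0.587, -0.37, 0.022], [0.541, -0.47, 0.05]]
```

>>> {"op": "play_rows", "data": {
  "commands": [
    [0,-3,-30,0,0,0,0.3],
    [0,0,-45,0,0,0,0.3],
    [0,0,-45,0,0,0,0.3],
    [0,0,-45,0,0,0,0.3],
    [0,0,-40,0,0,0,0.3],
    [0,0,-30,0,0,0,0.3],
    [0,0,-15,0,0,0,0.3],
    [0,0,-5,0,0,0,0.3]
  ]
}}

```text
time_s: 7.0
tool_pos: [0.545, -0.2694, 0.014]
eef_rot: [[-0.978, 0.21, -0.001], [0.21, 0.978, 0.0], [0.001, 0.0, -1.0]]
wrist_force: [-0.2, 0.0, 0.4]
finger_gap: 0.06
```

>>> {"op": "play_rows", "data": {
  "commands": [
    [0,0,0,0,0,0,0.5],
    [0,0,0,0,0,0,0.6],
    [0,0,0,0,0,0,0.8],
    [0,0,0,0,0,0,0.8],
    [0,0,0,0,0,0,0.8],
    [0,0,0,0,0,0,0.8]
  ],
  "newtons": 50
}}

```text
time_s: 7.6
tool_pos: [0.5461, -0.2704, 0.0165]
eef_rot: [[-0.977, 0.211, 0.003], [0.211, 0.977, -0.001], [-0.003, -0.0, -1.0]]
wrist_force: [-1.4, 2.7, 7.1]
finger_gap: 0.0277
```

>>> {"op": "play_rows", "data": {
  "commands": [
    [0,0,2,0,0,0,0.8],
    [0,0,5,0,0,0,0.8],
    [0,0,15,0,0,0,0.8],
    [0,0,30,0,0,0,0.8],
    [0,0,30,0,0,0,0.8],
    [0,0,0,0,0,0,0.8],
    [0,0,0,0,0,0,0.8]
  ]
}}

```text
time_s: 8.3
tool_pos: [0.5454, -0.2703, 0.0977]
eef_rot: [[-0.977, 0.211, 0.002], [0.211, 0.977, -0.001], [-0.002, -0.001, -1.0]]
wrist_force: [-1.4, 0.2, -1.9]
finger_gap: 0.0278
```

```bash
python3 - <<'E'
from h import *
im,c=snap('wrist','wrist3'); s=bot.state(); print(s['time_s'],s['tool_pos'],s['finger_gap'],s['wrist_force'])
b,cb=snap('side','side3')
cv2.imwrite('pics/c3.png',np.hstack([cv2.resize(im[150:350,220:420],(400,400)),cv2.resize(b[190:290,300:400],(400,400))])[:,:,::-1])
E
```

```text
8.35 [ 0.54493856 -0.26999861  0.0964249 ] 0.027775075314562466 [-0.67488585  0.24585065 -1.86691673]
```

View pics/c3.png

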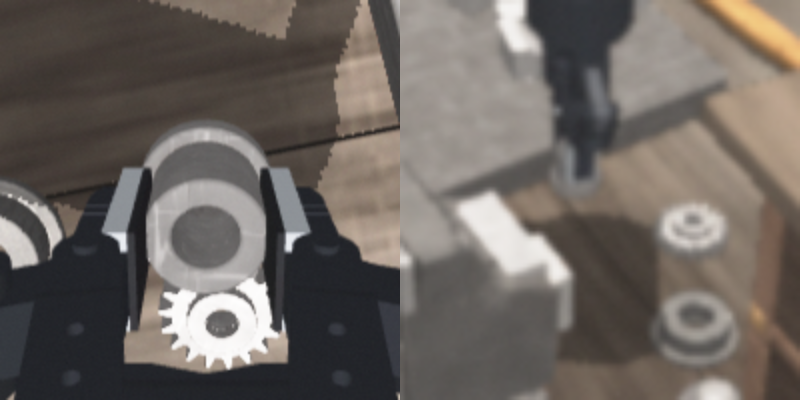

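The bush is held upright between the pads; gear and collar undisturbed. Carry it to the case.

>>> {"op": "play_rows", "data": {
  "commands": [
    [0,0,40,0,0,0,0.8],
    [0,20,40,0,0,0,0.8],
    [-2,38,25,0,0,0,0.8],
    [-2,40,0,0,0,0,0.8],
    [-2,40,0,0,0,0,0.8],
    [-2,40,0,0,0,0,0.8],
    [-2,40,0,0,0,0,0.8],
    [-2,40,0,0,0,0,0.8]
  ]
}}

```text
time_s: 9.2
tool_pos: [0.5324, -0.0105, 0.2003]
eef_rot: [[-0.977, 0.211, -0.002], [0.211, 0.977, 0.0], [0.002, -0.0, -1.0]]
wrist_force: [0.8, 0.4, -1.9]
finger_gap: 0.0275
```

>>> {"op": "play_rows", "data": {
  "commands": [
    [-2,40,0,0,0,0,0.8],
    [-2,40,0,0,0,0,0.8],
    [-2,40,0,0,0,0,0.8],
    [-2,40,0,0,0,0,0.8],
    [-2,40,0,0,0,0,0.8],
    [-1,40,0,0,0,0,0.8],
    [0,40,0,0,0,0,0.8],
    [0,30,0,0,0,0,0.8]
  ]
}}

```text
time_s: 10.0
tool_pos: [0.5214, 0.3, 0.2]
eef_rot: [[-0.978, 0.21, -0.002], [0.21, 0.978, -0.001], [0.002, -0.001, -1.0]]
wrist_force: [0.0, -0.4, -0.8]
finger_gap: 0.0273
```

>>> {"op": "play_rows", "data": {
  "commands": [
    [0,10,-20,0,0,0,0.8],
    [0,0,-20,0,0,0,0.8],
    [0,0,0,0,0,0,0.8],
    [0,0,0,0,0,0,0.8]
  ]
}}

```text
time_s: 10.4
tool_pos: [0.5219, 0.3077, 0.161]
eef_rot: [[-0.977, 0.211, -0.001], [0.211, 0.977, -0.001], [0.001, -0.001, -1.0]]
wrist_force: [-0.5, 0.5, -0.7]
finger_gap: 0.0278
```

```bash
python3 - <<'E'
from h import *
im,c=snap('wrist','wrist4'); s=bot.state(); print(s['time_s'],s['tool_pos'],s['finger_gap'],s['wrist_force'],s['eef_rot'][:,1])
E
```

```text
10.45 [0.52225264 0.30774495 0.16186632] 0.027276169923265214 [-0.17605648 -0.14937482 -1.72332992] [ 2.11346916e-01  9.77411112e-01 -6.95714778e-07]
```

View pics/wrist4.png

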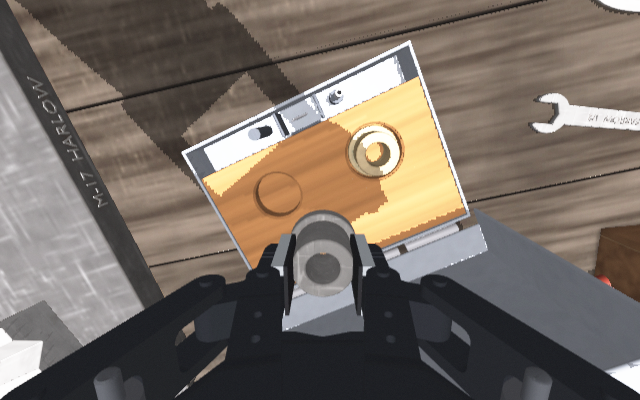

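The empty pocket's rim is at about (279,193), the big bush at (376,151); the lid stands open behind.

```bash
python3 - <<'E'
from h import *
im,c=load('wrist4')
g=cv2.cvtColor(im[:,:,::1],cv2.COLOR_RGB2GRAY)[165:222,250:308]
e=cv2.Canny(g,15,45); pts=np.argwhere(e)[:,::-1].astype(np.float32)
ctr=np.array([29,28.]);r=np.hypot(*(pts-ctr).T); q=pts[(r>17)&(r<27)]
el=cv2.fitEllipse(q); print(el,len(q))
u,v=el[0][0]+250,el[0][1]+165
N=onz(c,u,v,.043); print('ellipse',u,v,N, 'manual',onz(c,279,193,.043)); 
a=np.array([onz(c,x+250,y+165,.043)[:2] for x,y in q]); A=np.c_[2*a,np.ones(len(a))]; s_=np.linalg.lstsq(A,(a**2).sum(1),rcond=None)[0]; print('circle',s_[:2],np.sqrt(s_[2]+s_[:2]@s_[:2]))
s=bot.state(); print('bigpocket',onz(c,376,151,.043)); print('d',(N-s['tool_pos'])*1000)
# bush axis: hole centre at top, TCP-frame
p=onz(c,323,266,s['tool_pos'][2]+.0175); print('bush top',p-s['tool_pos'])
E
```

```text
((28.055538177490234, 28.28167724609375), (44.71208572387695, 47.03384780883789), 85.3150634765625) 358
ellipse 278.05553817749023 193.28167724609375 [0.51529977 0.26878067 0.043     ] manual [0.51522629 0.26967413 0.043     ]
circle [0.51573319 0.26861203] 0.020586019668154775
bigpocket [0.4966604  0.36092298 0.043     ]
d [  -6.95286387  -38.96428061 -118.86632484]
bush top [0.00062175 0.00046271 0.0175    ]
```

>>> {"op": "play_rows", "data": {
  "commands": [
    [-3,-20,0,0,0,0,0.8],
    [-4,-19,-20,0,0,0,0.8],
    [0,0,-30,0,0,0,0.8],
    [0,0,-30,0,0,0,0.8],
    [0,0,-12,0,0,0,0.8],
    [0,0,-4,0,0,0,0.8],
    [0,0,0,0,0,0,0.8],
    [0,0,0,0,0,0,0.8]
  ]
}}

```text
time_s: 11.25
tool_pos: [0.5158, 0.2692, 0.067]
eef_rot: [[-0.977, 0.211, 0.002], [0.211, 0.977, 0.001], [-0.002, 0.001, -1.0]]
wrist_force: [-0.6, 0.9, -2.3]
finger_gap: 0.0275
```

>>> {"op": "play_rows", "data": {
  "commands": [
    [0,0,-2,0,0,0,0.8],
    [0,0,-2,0,0,0,0.8],
    [0,0,-1,0,0,0,0.8],
    [0,0,-1,0,0,0,0.8],
    [0,0,-1,0,0,0,0.8]
  ]
}}

```text
time_s: 11.75
tool_pos: [0.5151, 0.269, 0.0583]
eef_rot: [[-0.977, 0.211, -0.0], [0.211, 0.977, 0.0], [0.0, 0.0, -1.0]]
wrist_force: [-1.1, -0.1, -1.2]
finger_gap: 0.0276
```

>>> {"op": "play_rows", "data": {
  "commands": [
    [0,0,-1,0,0,0,0.8],
    [0,0,-1,0,0,0,0.8],
    [0,0,-1,0,0,0,0.8]
  ]
}}

```text
time_s: 12.05
tool_pos: [0.5151, 0.2689, 0.0552]
eef_rot: [[-0.977, 0.211, -0.0], [0.211, 0.977, 0.0], [0.0, 0.0, -1.0]]
wrist_force: [-0.3, -0.3, -1.4]
finger_gap: 0.0278
```

>>> {"op": "play_rows", "data": {
  "commands": [
    [0,0,-1,0,0,0,0.8],
    [0,0,-1,0,0,0,0.8]
  ]
}}

```text
time_s: 12.25
tool_pos: [0.5151, 0.2689, 0.0532]
eef_rot: [[-0.978, 0.211, -0.0], [0.211, 0.978, -0.0], [-0.0, -0.0, -1.0]]
wrist_force: [-0.1, -0.2, -1.6]
finger_gap: 0.0274
```

>>> {"op": "play_rows", "data": {
  "commands": [
    [0,0,-1,0,0,0,0.8],
    [0,0,-1,0,0,0,0.8]
  ]
}}

```text
time_s: 12.45
tool_pos: [0.5151, 0.2689, 0.0513]
eef_rot: [[-0.977, 0.211, 0.0], [0.211, 0.977, 0.0], [-0.0, 0.0, -1.0]]
wrist_force: [-0.4, -1.2, -1.6]
finger_gap: 0.0279
```

>>> {"op": "play_rows", "data": {
  "commands": [
    [0,0,-1,0,0,0,0.8],
    [0,0,-1,0,0,0,0.8],
    [0,0,-1,0,0,0,0.8]
  ]
}}

```text
time_s: 12.75
tool_pos: [0.5151, 0.2689, 0.0482]
eef_rot: [[-0.977, 0.211, -0.0], [0.211, 0.977, -0.0], [0.0, -0.0, -1.0]]
wrist_force: [-0.1, -0.2, -1.9]
finger_gap: 0.0277
```

>>> {"op": "play_rows", "data": {
  "commands": [
    [0,0,-0.8,0,0,0,0.8],
    [0,0,-0.7,0,0,0,0.8]
  ]
}}

```text
time_s: 12.95
tool_pos: [0.5151, 0.2689, 0.0467]
eef_rot: [[-0.977, 0.211, -0.0], [0.211, 0.977, -0.0], [0.0, -0.0, -1.0]]
wrist_force: [0.0, -0.1, -1.4]
finger_gap: 0.0274
```

>>> {"op": "play_rows", "data": {
  "commands": [
    [0,0,-0.6,0,0,0,0.8],
    [0,0,-0.6,0,0,0,0.8]
  ]
}}

```text
time_s: 13.15
tool_pos: [0.5151, 0.2689, 0.0456]
eef_rot: [[-0.977, 0.211, -0.0], [0.211, 0.977, -0.0], [0.0, -0.0, -1.0]]
wrist_force: [-1.6, 0.3, 3.3]
finger_gap: 0.0275
```

Floor reached at exactly the expected height; release slowly and lift.

>>> {"op": "play_rows", "data": {
  "commands": [
    [0,0,0,0,0,0,0.62],
    [0,0,0,0,0,0,0.57],
    [0,0,0,0,0,0,0.52],
    [0,0,0,0,0,0,0.45],
    [0,0,0,0,0,0,0.4],
    [0,0,0,0,0,0,0.4],
    [0,0,10,0,0,0,0.4],
    [0,0,30,0,0,0,0.4]
  ]
}}

```text
time_s: 13.95
tool_pos: [0.5139, 0.2684, 0.0841]
eef_rot: [[-0.977, 0.211, -0.004], [0.211, 0.977, -0.002], [0.003, -0.003, -1.0]]
wrist_force: [0.4, 0.4, 1.1]
finger_gap: 0.0512
```

>>> {"op": "play_rows", "data": {
  "commands": [
    [0,20,40,0,0,0,0.4],
    [0,20,40,0,0,0,0.4],
    [0,0,0,0,0,0,0.6],
    [0,0,0,0,0,0,0.8]
  ]
}}

```text
time_s: 14.35
tool_pos: [0.5153, 0.3094, 0.1671]
eef_rot: [[-0.978, 0.21, 0.002], [0.21, 0.978, 0.001], [-0.002, 0.001, -1.0]]
wrist_force: [0.1, 0.4, -0.8]
finger_gap: 0.0229
```

```bash
python3 - <<'E'
from h import *
im,c=snap('wrist','wrist5'); s=bot.state(); print(s['time_s'],s['tool_pos'],s['finger_gap'],s['wrist_force'],s['joints'].round(2))
b,cb=snap('scene','scene5')
cv2.imwrite('pics/c5.png',np.hstack([cv2.resize(im[20:320,150:500],(467,400)),cv2.resize(b[100:220,200:300],(333,400))])[:,:,::-1])
print([onz(c,*q) for q in ((279,193,.063),)])
E
```

```text
14.4 [0.51492563 0.30883665 0.16562304] 0.017455800960255886 [-0.31145988  0.06454153 -0.49697321] [ 0.5  -0.02  1.69 -0.    1.47 -0.86]
[array([0.50592257, 0.2743839 , 0.063     ])]
```

View pics/c5.png

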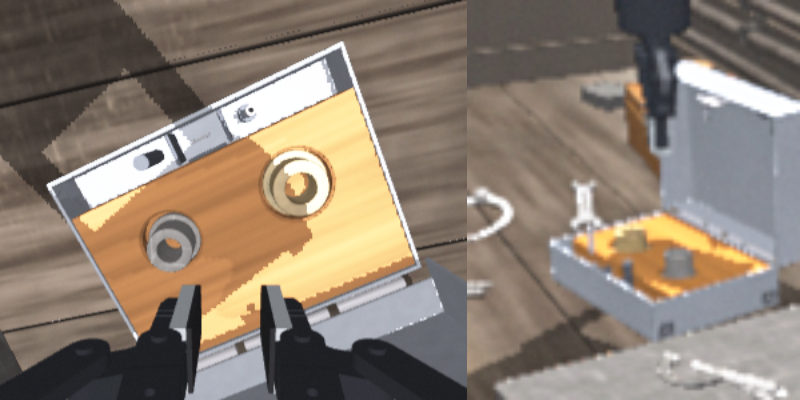

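Small bush seated upright in its pocket, big bush in place, lid upright. Now go over the lid and behind it with shut fingers.

>>> {"op": "play_rows", "data": {
  "commands": [
    [0,0,45,0,0,6,1],
    [0,0,50,0,0,6,1],
    [15,0,0,0,0,6,1],
    [30,8,0,0,0,6,1],
    [35,10,0,0,0,0,1],
    [35,10,0,0,0,0,1],
    [30,8,0,0,0,0,1],
    [13,4,0,0,0,0,1]
  ]
}}

```text
time_s: 15.25
tool_pos: [0.6749, 0.3484, 0.2578]
eef_rot: [[-0.979, -0.204, -0.003], [-0.204, 0.979, -0.002], [0.003, -0.001, -1.0]]
wrist_force: [0.8, 0.7, 0.4]
finger_gap: -0.0001
```

```bash
python3 - <<'E'
from h import *
s=bot.state(); print(s['time_s'],s['tool_pos'],s['eef_rot'].round(3).tolist(),s['wrist_force'])
im,c=snap('wrist','wrist6')
b,cb=snap('scene','scene6')
cv2.imwrite('pics/c6.png',np.hstack([cv2.resize(im,(480,300)),cv2.resize(b[60:210,190:340],(300,300))])[:,:,::-1])
E
```

```text
15.25 [0.67494196 0.34843451 0.25781607] [[-0.979, -0.204, -0.003], [-0.204, 0.979, -0.002], [0.003, -0.001, -1.0]] [0.83707763 0.6813431  0.35463861]
```

View pics/c6.png

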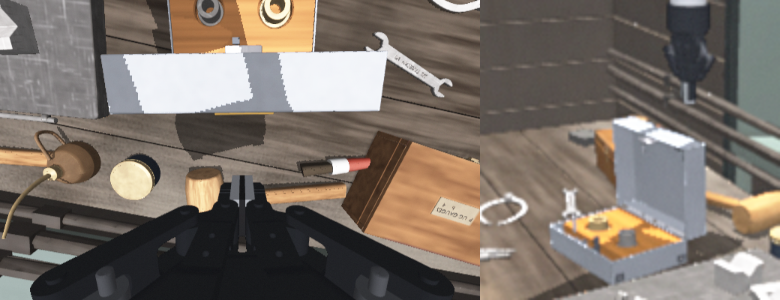

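```bash
python3 - <<'E'
from h import *
im,c=load('wrist6'); s=bot.state()
th=np.radians(11.8);x=np.array([np.cos(th),np.sin(th)])
for q in((143,148),(507,147),(135,73),(515,69),(325,147)):
    p=onz(c,*q,.214); print(p.round(4), 'x ahead of tcp (mm)', ((p[:2]-s['tool_pos'][:2])@x*1000).round(1))
H=.045
# corner path for X along case-x (from hinge), phi open->shut, contact r, h
def path(phis,r=.160,h=.036): return np.array([[-r*np.cos(p)+h*np.sin(p)+.011, H+r*np.sin(p)+h*np.cos(p)] for p in phis])
P=path(np.linspace(1.55,.0,41)); d=np.diff(P,axis=0)*1000
print(P[0],P[-1]); print(np.c_[d[:,0]*x[0],d[:,0]*x[1],d[:,1]].round(1).tolist())
E
```

```text
[0.6522 0.2304 0.214 ] x ahead of tcp (mm) -45.6
[0.606 0.45  0.214] x ahead of tcp (mm) -45.9
[0.6096 0.2238 0.214 ] x ahead of tcp (mm) -88.7
[0.5629 0.4384 0.214 ] x ahead of tcp (mm) -90.5
[0.6288 0.3402 0.214 ] x ahead of tcp (mm) -46.1
[0.04366504 0.20571402] [-0.149  0.081]
[[-6.1, -1.3, 1.1], [-6.2, -1.3, 0.9], [-6.2, -1.3, 0.7], [-6.2, -1.3, 0.4], [-6.2, -1.3, 0.2], [-6.2, -1.3, -0.1], [-6.2, -1.3, -0.3], [-6.2, -1.3, -0.6], [-6.2, -1.3, -0.8], [-6.1, -1.3, -1.1], [-6.1, -1.3, -1.3], [-6.0, -1.3, -1.5], [-6.0, -1.2, -1.8], [-5.9, -1.2, -2.0], [-5.8, -1.2, -2.2], [-5.7, -1.2, -2.5], [-5.6, -1.2, -2.7], [-5.5, -1.2, -2.9], [-5.4, -1.1, -3.1], [-5.3, -1.1, -3.3], [-5.2, -1.1, -3.6], [-5.0, -1.0, -3.8], [-4.9, -1.0, -4.0], [-4.7, -1.0, -4.1], [-4.6, -1.0, -4.3], [-4.4, -0.9, -4.5], [-4.2, -0.9, -4.7], [-4.0, -0.8, -4.8], [-3.8, -0.8, -5.0], [-3.7, -0.8, -5.1], [-3.5, -0.7, -5.3], [-3.3, -0.7, -5.4], [-3.0, -0.6, -5.5], [-2.8, -0.6, -5.7], [-2.6, -0.5, -5.8], [-2.4, -0.5, -5.9], [-2.2, -0.5, -6.0], [-1.9, -0.4, -6.0], [-1.7, -0.4, -6.1], [-1.5, -0.3, -6.2]]
```

>>> {"op": "play_rows", "data": {
  "commands": [
    [0,0,-25,0,0,0,1],
    [0,0,-25,0,0,0,1],
    [-10,-2,-3,0,0,0,1],
    [-10,-2,0,0,0,0,1],
    [-6,-1.5,0,0,0,0,1],
    [-3,-0.5,0,0,0,0,1],
    [-2,-0.5,0,0,0,0,1],
    [-2,-0.5,0,0,0,0,1]
  ]
}}

```text
time_s: 16.15
tool_pos: [0.6402, 0.342, 0.2085]
eef_rot: [[-0.979, -0.205, 0.001], [-0.205, 0.979, 0.001], [-0.001, 0.0, -1.0]]
wrist_force: [2.6, 1.5, 5.7]
finger_gap: -0.0001
```

>>> {"op": "play_rows", "data": {
  "commands": [
    [-2,-0.5,0,0,0,0,1],
    [-2,-0.5,0,0,0,0,1],
    [-2,-0.5,0,0,0,0,1]
  ]
}}

```text
time_s: 16.45
tool_pos: [0.6347, 0.3408, 0.2093]
eef_rot: [[-0.979, -0.205, 0.003], [-0.205, 0.979, 0.001], [-0.003, 0.001, -1.0]]
wrist_force: [2.2, 2.0, 10.0]
finger_gap: -0.0002
```

>>> {"op": "play_rows", "data": {
  "commands": [
    [4,1,4,0,0,0,1],
    [8,1.5,0,0,0,0,1],
    [0,0,-4,0,0,0,1],
    [0,0,-4,0,0,0,1],
    [0,0,0,0,0,0,1]
  ]
}}

```text
time_s: 16.95
tool_pos: [0.6458, 0.3428, 0.2021]
eef_rot: [[-0.979, -0.205, -0.002], [-0.205, 0.979, -0.001], [0.002, -0.001, -1.0]]
wrist_force: [-0.5, -0.3, 0.8]
finger_gap: -0.0002
```

>>> {"op": "play_rows", "data": {
  "commands": [
    [-2,-0.5,0,0,0,0,1],
    [-2,-0.5,0,0,0,0,1],
    [-2,-0.5,0,0,0,0,1],
    [0,0,0,0,0,0,1]
  ]
}}

```text
time_s: 17.35
tool_pos: [0.6399, 0.3414, 0.204]
eef_rot: [[-0.979, -0.205, 0.001], [-0.205, 0.979, 0.0], [-0.001, 0.0, -1.0]]
wrist_force: [0.8, -0.1, -0.6]
finger_gap: 0.0
```

>>> {"op": "play_rows", "data": {
  "commands": [
    [-3,-0.5,-1,0,0,0,1],
    [-3,-0.5,0,0,0,0,1],
    [-3,-0.5,0,0,0,0,1],
    [-3,-0.5,0,0,0,0,1]
  ]
}}

```text
time_s: 17.75
tool_pos: [0.6278, 0.3394, 0.2027]
eef_rot: [[-0.979, -0.205, 0.0], [-0.205, 0.979, 0.0], [-0.0, -0.0, -1.0]]
wrist_force: [2.0, -0.1, 2.7]
finger_gap: 0.0002
```

>>> {"op": "play_rows", "data": {
  "commands": [
    [-6,-1.3,0.5,0,0,0,1],
    [-6,-1.3,0.5,0,0,0,1],
    [-6,-1.3,0.3,0,0,0,1],
    [-6,-1.3,0,0,0,0,1],
    [-6,-1.3,-0.3,0,0,0,1],
    [-6,-1.3,-0.6,0,0,0,1]
  ]
}}

```text
time_s: 18.35
tool_pos: [0.5916, 0.3315, 0.203]
eef_rot: [[-0.979, -0.205, 0.0], [-0.205, 0.979, 0.0], [-0.0, 0.0, -1.0]]
wrist_force: [1.6, -0.1, 1.1]
finger_gap: -0.0001
```

>>> {"op": "play_rows", "data": {
  "commands": [
    [-6.2,-1.3,-0.8,0,0,0,1],
    [-6.1,-1.3,-1,0,0,0,1],
    [-6.1,-1.3,-1.3,0,0,0,1],
    [-6,-1.3,-1.5,0,0,0,1]
  ]
}}

```text
time_s: 18.75
tool_pos: [0.5672, 0.3263, 0.1984]
eef_rot: [[-0.979, -0.205, 0.0], [-0.205, 0.979, 0.0], [-0.0, -0.0, -1.0]]
wrist_force: [2.3, -1.3, 0.7]
finger_gap: 0.0
```

```bash
python3 - <<'E'
import numpy as np
R,a=.1581,.2297; f=np.linspace(1.096,.06,27)
X=-R*np.cos(f+a);Z=R*np.sin(f+a); d=np.c_[np.diff(X)*.979,np.diff(X)*.2045,np.diff(Z)]*1000
print(d.round(1).tolist(), .045+Z[[8,16,-1]], .594+.979*(X[[8,16,-1]]+.011))
E
```

```text
[[-6.0, -1.2, -1.6], [-5.9, -1.2, -1.9], [-5.8, -1.2, -2.1], [-5.7, -1.2, -2.4], [-5.6, -1.2, -2.6], [-5.5, -1.2, -2.8], [-5.4, -1.1, -3.0], [-5.3, -1.1, -3.3], [-5.1, -1.1, -3.5], [-5.0, -1.0, -3.7], [-4.9, -1.0, -3.9], [-4.7, -1.0, -4.1], [-4.5, -0.9, -4.3], [-4.4, -0.9, -4.4], [-4.2, -0.9, -4.6], [-4.0, -0.8, -4.8], [-3.8, -0.8, -4.9], [-3.6, -0.8, -5.1], [-3.4, -0.7, -5.2], [-3.2, -0.7, -5.4], [-3.0, -0.6, -5.5], [-2.8, -0.6, -5.6], [-2.6, -0.5, -5.7], [-2.3, -0.5, -5.8], [-2.1, -0.4, -5.9], [-1.9, -0.4, -6.0]] [0.1786254  0.14541219 0.0901636 ] [0.52204575 0.48521469 0.45643884]
```

>>> {"op": "play_rows", "data": {
  "commands": [
    [-6,-1.2,-1.6,0,0,0,1],
    [-5.9,-1.2,-1.9,0,0,0,1],
    [-5.8,-1.2,-2.1,0,0,0,1],
    [-5.7,-1.2,-2.4,0,0,0,1],
    [-5.6,-1.2,-2.6,0,0,0,1],
    [-5.5,-1.2,-2.8,0,0,0,1],
    [-5.4,-1.1,-3,0,0,0,1],
    [-5.3,-1.1,-3.3,0,0,0,1]
  ]
}}

```text
time_s: 19.55
tool_pos: [0.5221, 0.3169, 0.1785]
eef_rot: [[-0.979, -0.205, 0.0], [-0.205, 0.979, -0.0], [-0.0, -0.0, -1.0]]
wrist_force: [1.0, -0.3, 0.2]
finger_gap: 0.0003
```

>>> {"op": "play_rows", "data": {
  "commands": [
    [-5.1,-1.1,-3.5,0,0,0,1],
    [-5,-1,-3.7,0,0,0,1],
    [-4.9,-1,-3.9,0,0,0,1],
    [-4.7,-1,-4.1,0,0,0,1]
  ]
}}

```text
time_s: 19.95
tool_pos: [0.5024, 0.3129, 0.1633]
eef_rot: [[-0.979, -0.205, 0.0], [-0.205, 0.979, 0.0], [-0.0, -0.0, -1.0]]
wrist_force: [0.7, -1.1, 1.2]
finger_gap: -0.0
```

>>> {"op": "play_rows", "data": {
  "commands": [
    [-4.5,-0.9,-4.3,0,0,0,1],
    [-4.4,-0.9,-4.4,0,0,0,1],
    [-4.2,-0.9,-4.6,0,0,0,1],
    [-4,-0.8,-4.8,0,0,0,1],
    [-3.8,-0.8,-4.9,0,0,0,1],
    [-3.6,-0.8,-5.1,0,0,0,1]
  ]
}}

```text
time_s: 20.55
tool_pos: [0.478, 0.3078, 0.135]
eef_rot: [[-0.979, -0.205, 0.0], [-0.205, 0.979, -0.0], [-0.0, -0.0, -1.0]]
wrist_force: [0.4, 0.2, 1.5]
finger_gap: -0.0
```

>>> {"op": "play_rows", "data": {
  "commands": [
    [-3.4,-0.7,-5.2,0,0,0,1],
    [-3.2,-0.7,-5.4,0,0,0,1],
    [-3,-0.6,-5.5,0,0,0,1],
    [-2.8,-0.6,-5.6,0,0,0,1],
    [-2.6,-0.5,-5.7,0,0,0,1]
  ]
}}

```text
time_s: 21.05
tool_pos: [0.4631, 0.3047, 0.1076]
eef_rot: [[-0.979, -0.205, -0.0], [-0.205, 0.979, -0.0], [0.0, 0.0, -1.0]]
wrist_force: [1.3, -0.2, 1.3]
finger_gap: 0.0001
```

>>> {"op": "play_rows", "data": {
  "commands": [
    [-3.2,-0.6,-4,0,0,0,1],
    [-3,-0.6,-4,0,0,0,1],
    [-3,-0.6,-4,0,0,0,1],
    [-3,-0.6,-4,0,0,0,1],
    [-2.5,-0.6,-3,0,0,0,1]
  ]
}}

```text
time_s: 21.55
tool_pos: [0.4483, 0.3017, 0.0887]
eef_rot: [[-0.979, -0.205, -0.0], [-0.205, 0.979, -0.0], [0.0, 0.0, -1.0]]
wrist_force: [1.2, -0.7, 0.8]
finger_gap: 0.0001
```

>>> {"op": "play_rows", "data": {
  "commands": [
    [-1.5,-0.3,-2,0,0,0,1],
    [0,0,-2,0,0,0,1],
    [0,0,-2,0,0,0,1]
  ]
}}

```text
time_s: 21.85
tool_pos: [0.4469, 0.3015, 0.0831]
eef_rot: [[-0.979, -0.205, -0.0], [-0.205, 0.979, 0.0], [0.0, 0.0, -1.0]]
wrist_force: [-3.3, -0.3, 3.7]
finger_gap: -0.0002
```

>>> {"op": "play_rows", "data": {
  "commands": [
    [-0.5,-0.1,-2,0,0,0,1],
    [-0.5,-0.1,-2,0,0,0,1],
    [-0.4,-0.1,-1.5,0,0,0,1],
    [-0.4,-0.1,-1.5,0,0,0,1],
    [-0.3,-0.1,-1,0,0,0,1],
    [-0.3,-0.1,-1,0,0,0,1]
  ]
}}

```text
time_s: 22.45
tool_pos: [0.445, 0.301, 0.0743]
eef_rot: [[-0.979, -0.205, 0.001], [-0.205, 0.979, 0.001], [-0.001, 0.0, -1.0]]
wrist_force: [0.4, -0.2, 5.4]
finger_gap: 0.0002
```

>>> {"op": "play_rows", "data": {
  "commands": [
    [-0.2,0,-0.8,0,0,0,1],
    [-0.2,0,-0.7,0,0,0,1]
  ]
}}

```text
time_s: 22.65
tool_pos: [0.4447, 0.301, 0.0729]
eef_rot: [[-0.979, -0.205, 0.001], [-0.205, 0.979, 0.0], [-0.001, 0.0, -1.0]]
wrist_force: [0.9, -0.9, 4.7]
finger_gap: -0.0002
```

>>> {"op": "play_rows", "data": {
  "commands": [
    [-0.1,0,-0.7,0,0,0,1],
    [-0.1,0,-0.6,0,0,0,1]
  ]
}}

```text
time_s: 22.85
tool_pos: [0.4446, 0.301, 0.0716]
eef_rot: [[-0.979, -0.205, 0.001], [-0.205, 0.979, 0.0], [-0.001, 0.0, -1.0]]
wrist_force: [-0.0, -0.7, 6.1]
finger_gap: -0.0
```

>>> {"op": "play_rows", "data": {
  "commands": [
    [-0.1,0,-0.5,0,0,0,1]
  ]
}}

```text
time_s: 22.95
tool_pos: [0.4445, 0.301, 0.0711]
eef_rot: [[-0.979, -0.205, 0.001], [-0.205, 0.979, 0.0], [-0.001, 0.0, -1.0]]
wrist_force: [-0.3, -1.7, 7.3]
finger_gap: 0.0001
```

>>> {"op": "play_rows", "data": {
  "commands": [
    [-0.1,0,-0.4,0,0,0,1]
  ]
}}

```text
time_s: 23.05
tool_pos: [0.4444, 0.301, 0.0709]
eef_rot: [[-0.979, -0.205, 0.001], [-0.205, 0.979, 0.0], [-0.001, 0.0, -1.0]]
wrist_force: [-1.0, -1.7, 9.9]
finger_gap: -0.0001
```

>>> {"op": "play_rows", "data": {
  "commands": [
    [0,0,-0.3,0,0,0,1]
  ]
}}

```text
time_s: 23.15
tool_pos: [0.4445, 0.301, 0.0708]
eef_rot: [[-0.979, -0.205, 0.001], [-0.205, 0.979, 0.0], [-0.001, 0.0, -1.0]]
wrist_force: [-2.3, -2.9, 12.5]
finger_gap: 0.0001
```

>>> {"op": "play_rows", "data": {
  "commands": [
    [0,0,-0.2,0,0,0,1]
  ]
}}

```text
time_s: 23.25
tool_pos: [0.4445, 0.301, 0.0708]
eef_rot: [[-0.979, -0.205, 0.001], [-0.205, 0.979, 0.0], [-0.002, 0.0, -1.0]]
wrist_force: [-2.8, -2.2, 13.6]
finger_gap: 0.0001
```

>>> {"op": "play_rows", "data": {
  "commands": [
    [0,0,3,0,0,0,1],
    [0,0,4,0,0,0,1],
    [0,0,4,0,0,0,1],
    [0,0,3,0,0,0,1],
    [0,0,3,0,0,0,1]
  ]
}}

```text
time_s: 23.75
tool_pos: [0.4436, 0.3007, 0.0867]
eef_rot: [[-0.979, -0.205, -0.001], [-0.205, 0.979, -0.0], [0.001, -0.0, -1.0]]
wrist_force: [0.0, -0.5, -0.3]
finger_gap: 0.0001
```

No force left after release at 87 mm, so the lid seems held. Retreat and look.

>>> {"op": "play_rows", "data": {
  "commands": [
    [0,0,20,0,0,0,1],
    [0,0,40,0,0,0,1],
    [-20,0,40,0,0,0,1],
    [-30,0,30,0,0,0,1],
    [-20,0,0,0,0,0,1],
    [0,0,0,0,0,0,1],
    [0,0,0,0,0,0,1],
    [0,0,0,0,0,0,1]
  ]
}}

```text
time_s: 24.55
tool_pos: [0.3742, 0.3007, 0.2162]
eef_rot: [[-0.979, -0.205, -0.001], [-0.205, 0.979, -0.001], [0.001, -0.001, -1.0]]
wrist_force: [0.2, -0.8, -0.1]
finger_gap: -0.0
```

>>> {"op": "play_rows", "data": {
  "commands": [
    [0,0,0,0,0,0,1],
    [0,0,0,0,0,0,1],
    [0,0,0,0,0,0,1],
    [0,0,0,0,0,0,1],
    [0,0,0,0,0,0,1],
    [0,0,0,0,0,0,1],
    [0,0,0,0,0,0,1],
    [0,0,0,0,0,0,1]
  ]
}}

```text
time_s: 25.35
tool_pos: [0.3739, 0.3008, 0.2169]
eef_rot: [[-0.979, -0.205, 0.0], [-0.205, 0.979, 0.0], [-0.0, 0.0, -1.0]]
wrist_force: [-0.7, 0.1, 0.3]
finger_gap: -0.0
```

```bash
python3 - <<'E'
from h import *
s=bot.state(); print(s['time_s'],s['tool_pos'],s['wrist_force'])
a,_=snap('scene','scene7');b,_=snap('side','side7')
b0,_=load('side0')
print('gear/collar/chuck change',np.abs(b[235:310,355:392].astype(int)-b0[235:310,355:392]).mean())
cv2.imwrite('pics/c7.png',np.vstack([np.hstack([cv2.resize(x,(400,300)) for x in(a[130:220,200:320],b[110:200,205:325])]),np.hstack([cv2.resize(b[225:315,310:430],(400,300)),cv2.resize(a[240:330,340:460],(400,300))])])[:,:,::-1])
E
```

```text
25.35 [0.37387873 0.30084227 0.21686547] [-0.74571721  0.11935439  0.30528482]
gear/collar/chuck change 2.011771771771772
```

View pics/c7.png

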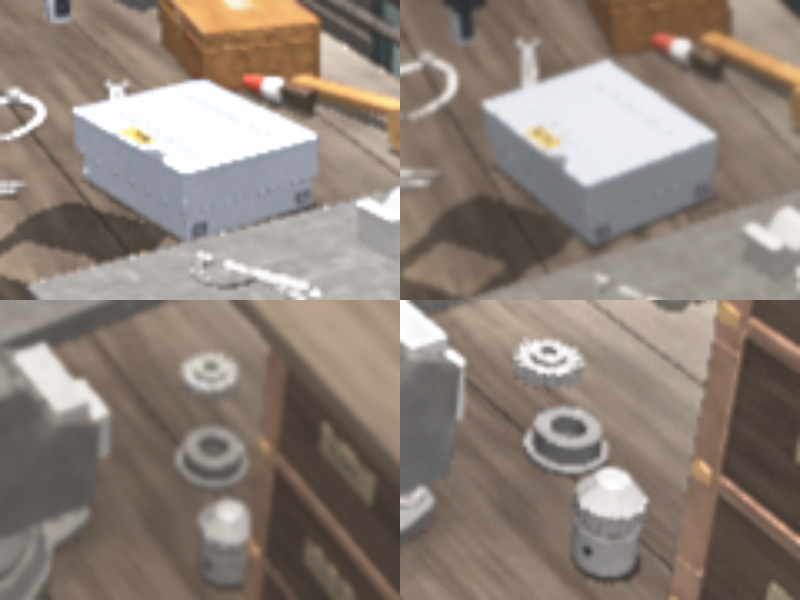

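The lid is shut and has stayed down for more than 1.5 s since I let go; the gear, collar and chuck haven't moved.

```bash
python3 -c "
from plant import bot
print(bot.hand_in())"
```

```text
the job is handed in; nothing more can be done
None
```

The small bush is back in its pocket and the lid is shut on its catch. I handed the job in at about 25 s on the robot's clock.

**What I did:**
- **Freeing the lid:** I pressed the thumb plate to its stop, about 11 mm down, and let go. The lid rose by itself.
- **Placing the bush:** It touched the pocket floor at the expected height with about 3 N, and I released it slowly. The wrist picture showed it upright in the pocket, with the big bush in its place.
- **Closing:** I swung the lid shut with 1 to 3 N on it, then pressed it to the stop at about 14 N and let go.

**Last checks:** After release there was no force on the tool. About 1.6 s later both fixed cameras showed the lid flat and shut, and the gear, collar and chuck where they were.

**What was less than clean:**
- **First press:** The reading jumped to 19.8 N down (about 23 N with the sideways part) at the stop. That is near the 22 N limit, and above it if the sideways part counts.
- **Getting behind the lid:** On my first try the fingertip caught the upper edge of the thumb plate with about 10 N. I backed off and tried again.
- **Hinge position:** The first estimate, from the thumb plate, was about 6 mm off the one from the pocket. The view of the open lid agreed with the pocket, so I used that.

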